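# Let the pellet press down and draw out the die

## Robot

A 6-joint arm with a two-finger parallel gripper is mounted at the origin on the work surface. World frame = base frame: x ahead of the robot, y to its left, z up, the work surface at z = 0. Lengths are in m, angles in rad, forces in N, time in s.
With the tool pointing down it reaches from about 0.35 to 0.975 m from the base axis. Payload 4.9 kg.
Tool frame: the origin (TCP) lies at the very end of the fingers, on their centre line; the grasp point (between the pads) lies 19 mm behind it; z points along the fingers, y is the direction in which the jaws open and shut (so a half turn about z gives the same grasp; the last joint's range is limited). The gripper opens to 85 mm and grips with 20 to 120 N. Pads are 22 mm wide; open, the fingers measure 114 mm over their backs; the gripper's body (76 mm by 85 mm) begins 54 mm behind the grasp point. The pads swing forward as they close: fully open they stand 13 mm farther back than shut.
Start: joints at [-1.289, 0.053, 1.613, -0, 1.476, -0.119], TCP at [0.244, -0.575, 0.231] pointing down, gripper open.
Joint ranges: [-3.01, 3.01], [-1.01, 2.22], [0.06, 2.58], [-1.02, 4.17], [0.09, 2.62], [-3.14, 3.14]. Speed limits (rad/s): [2.57, 2.57, 3.14, 3.14, 3.14, 3.14].

## Interface

Orientations are given as a unit quaternion [w, x, y, z].
In Python, from plant import monitor, eyes, manip gives the robot as it stands.
- The arm moves only by the tool step_arm, never from a script. Its argument "motion" is a list of rows, each a list of 7 numbers: the shift along the world's x, y, z scaled (see below), then the turn, a rotation vector about the world's x, y, z scaled (see below), then the closure in counts, from 0 (fully open) to 255 (shut). In form: [[x, y, z, ax, ay, az, grip], ...]. A call has 1 to 10 rows; each row is the pose to reach, as a shift and turn from the pose commanded when the call began; what a row does not reach only later rows make up. The controller multiplies each number of a shift by 0.5 m and each number of a turn by 1.5 rad. A row lasts 1/10 s, in which the tool goes at most 50 mm and 8.59 degrees, less where a joint would pass 70% of its speed; a pose out of reach is approached as far as the arm can. A call with a number of a shift or a turn outside -1 to 1 is refused whole. A call with a gripper value outside its range is refused whole. The fingers move at their own pace and stop on an object; the grip force is fixed at half the most. Time passes only in rows, so rows that repeat a pose let the fingers close. It gives the time, the measured TCP pose, the force and the opening at its end, in the units of the state.
- monitor.state(): the state, without advancing time (a new reading comes with each control period).
- eyes.grab_frame(name): name is "side" or "top" or "wrist"; returns a dict with "pixels" (480x640x3 uint8, red, green, blue), "mtx" (3x3 intrinsics, pixels), "dist" ([k1, k2, p1, p2, k3] as OpenCV has them; the pictures are not rectified), "rvec" (rotation vector, rad) and "tvec" (3), from world to camera coordinates, as OpenCV has them; the wrist camera has in their place "hand_eye" (4x4, takes a point from camera to tool coordinates, whose origin is the TCP and whose axes are the flange's). Camera axes: x right, y down, z forward; pixel columns grow to the right and rows downward; lengths in m; the calibration is good to about 2 mm. A picture is of the moment at which its call begins: read the wrist's pose just before it. There is no depth.
- manip.job_done(): hands the job in, once; it reports no verdict.
Trained networks look in the newest picture that a camera, given by its name, has taken for a name from the list of things; names that differ only in an ending like _2 or _b are one class to them, and where a whole thing is asked for, a point or a joint stands for the part that bears it (a point fixed in the world has none). Each returns a list of dicts, best first, with "p" (0 to 1); they miss things now and then, are a little off and sometimes report something else, mostly with a low value. They report only what shows in the picture. A call takes as long as a camera call. They do not tell look-alikes from the thing itself.
- eyes.look_for(name, camera): "box" ([centre column, centre row, width, height] in pixels, round what is visible of it).
- eyes.pinpoint(name, camera): "uv" ([column, row] in pixels: a listed point, or the origin of a listed thing).
The state is a dict: "time": time; "joint_pos": joint angles; "joint_vel": joint speeds; "joint_efforts": joint torques, N m; "tool_pos": TCP position; "tool_rot": TCP orientation; "contact_force": force on the tool from outside, world axes, zero at the start; "ft_torque": the same for the moment, N m; "gripper_width": opening from 0.0 (shut) to 1.0 (fully open).
Only numpy, scipy, OpenCV 4.12 (cv2) and the standard library are available. Lean on these libraries where they do the work, as an engineer would, in place of code of your own. Each camera call takes 0.05 s, during which the arm holds its last target.

## Task

The pellet in the bench press is pressed and its ram is still up. With a light grip, ease the release lever open just a fraction of a turn, never forcing it, so that the ram sinks slowly, at no more than about a centimetre a second, until it is fully down. Then draw the tray with the die gently out by its knob onto the loading shelf, up against the shelf's front stop, with the die still standing on it, let go, and leave the other things on the bench alone.

Things in the scene. Friction and masses are not known exactly. Their poses are not given: they have to be found in the camera images.
- press: Bench hydraulic pellet press, fixed: base 220 mm deep, 200 wide, 85 high; two columns 82 mm either side of the middle; crosshead 80 deep, 220 wide, 265 to 315 mm high; handwheel to 381 mm. Origin: on the bench under the ram's centre. Front (loading side) = its -x, z up. Pump block (70 wide, 85 high) at its -y side: release lever on the front half, pump plunger (166 high) on the back half.
- valve_axis (a point): Point on the upright axis of the release valve, 135 mm above the bench (65 mm in front of the press's centre and 138 mm to its -y side). Axes as press.
- lever_grip (a point): Middle of the release lever's grip, 135 mm above the bench: an upright black post, 14 mm diameter, from 111 to 155 mm high, at the end of a level steel bar (top 121 mm high), 65 mm from the valve axis. Shut, the lever points to the front of the press (-x). Turning it counterclockwise seen from above, outwards from the press, opens the valve.
- valve (a joint): Angle of the release lever, rad: 0 = shut, grows counterclockwise from above, end of travel 1.9, not to be opened past 1.5. Stiff (0.5 N m, about 8 N at the grip), stays where left. Nothing happens until some angle between 0.2 and 1.15 that differs each time; past it the sinking speed grows by about 8 mm/s per 0.1 rad. Turning back slows or stops the ram.
- ram (a joint): How far the ram has come down, in m: 0 = fully up, 0 to 0.003 at the start (die just under the crosshead's thrust pad), 0.030 = fully down on its stop. It sinks by its own weight only, and may never sink faster than 0.012 m/s.
- tray: Flat aluminium tray, 100 x 90 x 6 mm, loose on the ram's square platen, pins locate the die on it. Origin: centre of its underside: 148 to 151 mm above the bench at the start, 121.5 with it down, 120 on the shelf. A flat bar, 14 mm wide, runs from it towards the front of the press (its -x) to the knob. Tray and die weigh about 0.7 kg.
- tray_knob (a point): Point on the upright black knob of the tray: 15 mm diameter, reaching from 10 to 52 mm above the tray's underside, axis 148 mm in front of the tray's centre; this point is 38 mm above the tray's underside. The bar's top is 14 mm above the underside.
- die: Steel pellet die standing on the tray: a round body 52 mm in diameter and 44 mm high with a plunger, 66 mm high in all. Origin: centre of its underside, which is 6 mm above the tray's underside.
- shelf_home (a point): Point on top of the fixed loading shelf, 113 mm in front of the press's centre, 120 mm above the bench, where the tray's origin must end: its front edge then meets the front stop, two low lugs either side of the bar. Axes as press; the tray slides along -x. Low side rails leave it 2 mm play each side; the shelf lies 1.5 mm below the lowered platen.
- pump_handle: Bystander: loose pump handle, steel bar 280 mm long with a rubber grip, lying on the bench. Origin: its middle, on the bench.
- jar: Bystander: sample jar with white cap, 56 mm diameter, 75 mm high. Origin: centre of its underside.
- mortar: Bystander: white bowl-shaped mortar, 96 mm diameter, 45 mm high. Origin: centre of its underside.
Not all that is in view belongs to the job. Several things have the shape of the tray; the one meant has the colours described above.

How it is judged:
By the outcome, as a careful person would: the job done as asked, in the order asked, and still so for the second after the job is handed in, with the robot touching nothing.
It also fails if it takes over 72 s, if anything falls off the work surface, if the arm or the gripper's body presses on something with over 40 N, if the wrist force passes 120 N, or if a joint passes its speed limit or range.

## Working session

There is one attempt and no reset: what is moved stays moved. The work goes in short steps, Python scripts to look and compute and a tool call to move; the robot and the scene stay as the last step left them, time stands still between calls to the robot, and variables do not carry over. Pictures are saved under pics/ and viewed, and the job is handed in when it is done.

Besides the shell and the picture viewer there is one more tool, called after ">>>" as name(argument=value, ...) on one line, values as JSON. step_arm: Moves the arm, as the interface text tells. Its arguments: {"type":"object","properties":{"motion":{"type":"array","items":{"type":"array","items":{"type":"number"}}}},"required":["motion"]}

```bash
ls; mkdir -p pics
cat > h.py <<'E'
import numpy as np, cv2, sys
from plant import monitor, eyes, manip
from scipy.spatial.transform import Rotation as R
def q2R(q): return R.from_quat([q[1],q[2],q[3],q[0]])
def save(f,n): cv2.imwrite(n,cv2.cvtColor(f["pixels"],cv2.COLOR_RGB2BGR))
def ray(f,uv):
    n=cv2.undistortPoints(np.array([[uv]],float),f["mtx"],f["dist"])[0,0]
    d=np.array([n[0],n[1],1.])
    if "rvec" in f:
        Rm=cv2.Rodrigues(np.array(f["rvec"],float))[0]; o=-Rm.T@np.array(f["tvec"]).ravel(); return o,Rm.T@d
    s=f["st"]; T=np.array(f["hand_eye"]); Rw=q2R(s["tool_rot"]).as_matrix()
    return np.array(s["tool_pos"])+Rw@T[:3,3], Rw@(T[:3,:3]@d)
def atz(f,uv,z):
    o,d=ray(f,uv); return o+d*(z-o[2])/d[2]
def proj(f,p):
    Rm=np.array(f["rvec"],float)
    return cv2.projectPoints(np.array([p],float),Rm,np.array(f["tvec"],float),f["mtx"],np.array(f["dist"],float))[0][0,0]
def tri(rs):
    A=np.zeros((3,3));b=np.zeros(3)
    for o,d in rs:
        d=d/np.linalg.norm(d);P=np.eye(3)-np.outer(d,d);A+=P;b+=P@o
    x=np.linalg.solve(A,b); return x,[np.linalg.norm(np.cross(x-o,d/np.linalg.norm(d))) for o,d in rs]
def grab(n):
    s=monitor.state(); f=eyes.grab_frame(n); f["mtx"]=np.array(f["mtx"],float); f["dist"]=np.array(f["dist"],float); f["st"]=s; return f
E
python3 - <<'E'
from h import *
print(monitor.state())
for c in ["side","top","wrist"]:
    f=grab(c); save(f,f"pics/{c}0.png")
    for n in ["press","lever_grip","valve_axis","tray","tray_knob","die","shelf_home","jar","mortar","pump_handle"]:
        r=eyes.pinpoint(n,c); print(c,n,[(np.round(a["uv"],1).tolist(),round(a["p"],2)) for a in r[:4]])
E
```

```text
pics
{'time': 0.0, 'joint_pos': array([-1.28899013e+00,  5.33875006e-02,  1.61428050e+00, -4.45448424e-06,
        1.47599644e+00, -1.18983641e-01]), 'joint_vel': array([ 0.00042197,  0.00069245, -0.00102989, -0.00118933,  0.00047398,
       -0.00056478]), 'joint_efforts': array([-8.87331789e-04, -3.93685055e+01, -3.70178425e+01, -3.33964026e-04,
        6.95966752e-03,  1.39120067e-05]), 'tool_pos': array([ 0.24367701, -0.57487051,  0.23005208]), 'tool_rot': array([-1.03228274e-03,  9.79987475e-01,  1.99056465e-01, -8.64500060e-05]), 'contact_force': array([0.35217461, 1.02703339, 0.47549571]), 'ft_torque': array([-0.00993413, -0.04579633, -0.00399068]), 'gripper_width': 0.9978242729361693}
side press [([317.0, 218.6], 0.85)]
side lever_grip [([191.4, 451.4], 0.64), ([344.9, 211.5], 0.58), ([297.5, 197.9], 0.15)]
side valve_axis [([353.5, 199.9], 0.78), ([319.0, 168.3], 0.62)]
side tray [([356.2, 177.9], 0.82), ([292.4, 304.1], 0.79), ([422.7, 235.4], 0.75), ([317.3, 173.4], 0.61)]
side tray_knob [([292.3, 183.2], 0.96), ([311.9, 258.9], 0.75), ([398.9, 180.6], 0.63)]
side die [([31
[... 270 characters left out ...]
 251.0], 0.69)]
top tray [([290.9, 241.5], 0.98), ([430.5, 307.2], 0.85), ([506.2, 213.4], 0.69), ([421.7, 202.9], 0.68)]
top tray_knob [([370.5, 191.2], 0.97), ([464.5, 352.9], 0.95), ([510.6, 265.3], 0.88)]
top die [([148.0, 236.2], 0.47)]
top shelf_home [([381.4, 197.4], 0.73), ([394.5, 253.7], 0.35)]
top jar [([236.4, 271.6], 0.55)]
top mortar [([217.3, 187.9], 0.66), ([382.0, 199.3], 0.58), ([236.1, 270.0], 0.41)]
top pump_handle [([395.7, 248.8], 0.66), ([148.6, 234.4], 0.63)]
wrist press []
wrist lever_grip []
wrist valve_axis []
wrist tray [([144.6, 7.2], 0.62)]
wrist tray_knob [([183.2, 192.0], 0.96)]
wrist die []
wrist shelf_home []
wrist jar []
wrist mortar []
wrist pump_handle []
```

View pics/side0.png

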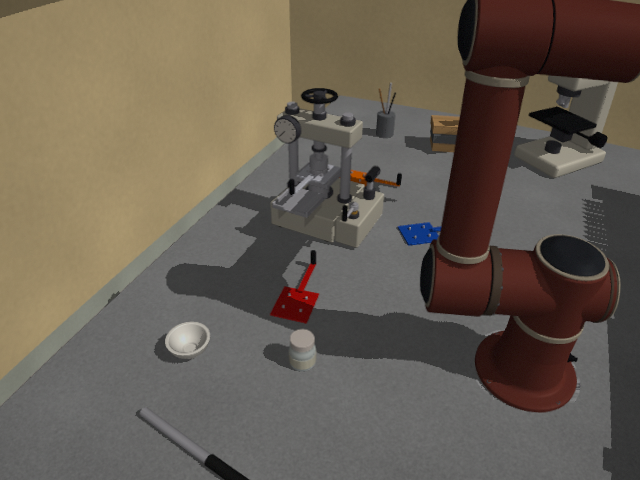

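View pics/top0.png

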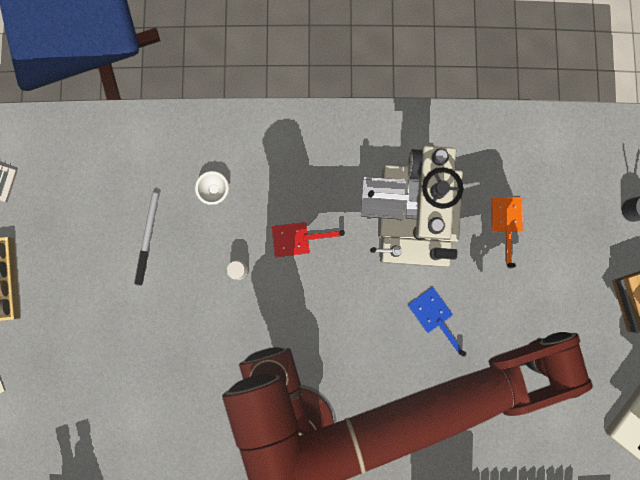

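Run:
```python
import cv2
a=cv2.imread('pics/side0.png')[120:270,240:440]; b=cv2.imread('pics/top0.png')[150:300,330:530]
cv2.imwrite('pics/c0.png',cv2.resize(cv2.hconcat([a,b]),(800,300),interpolation=cv2.INTER_CUBIC))
```

```text
(no output)
```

View pics/c0.png

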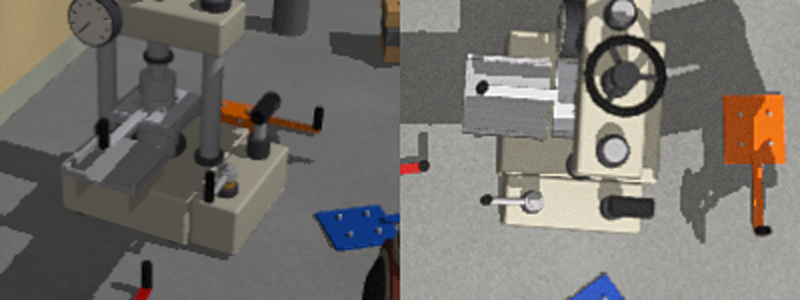

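The candidates for the tray are red (290,240 in top), blue (430,308), orange (507,213) and a grey one in the press with its knob at top (370,191) / side (292,183). The grey aluminium one on the platen, carrying the die, fits the description; the crop confirms it. The lever grip is at top (373,249) / side (345,212).

Run:
```python
from h import *
fs=grab("side"); ft=grab("top")
def t(n,a,b): 
    x,e=tri([ray(fs,a),ray(ft,b)]); print(n,x.round(4),np.round(e,4))
t("knob",[292.3,183.2],[370.5,191.2])
t("grip",[344.9,211.5],[372.9,248.0])
t("valve",[353.5,199.9],[394.9,251])
for z in (.135,.155): print("grip top z",z,atz(ft,[372.9,248.0],z).round(4),atz(fs,[344.9,211.5],z).round(4))
print("valve",atz(ft,[394.9,251],.135).round(4),atz(fs,[353.5,199.9],.135).round(4))
for z in (.186,.189): print("knob",atz(ft,[370.5,191.2],z).round(4),atz(fs,[292.3,183.2],z).round(4))
print("home",atz(ft,[381.4,197.4],.12).round(4),atz(fs,[298.1,194.7],.12).round(4))
print("press",atz(ft,[413.4,206.4],0).round(4),atz(fs,[317.0,218.6],0).round(4))
print("tray",atz(ft,[421.7,202.9],.15).round(4),atz(fs,[317.3,173.4],.15).round(4))
```

```text
knob [ 0.6396 -0.2034  0.1933] [0.0058 0.0058]
grip [ 0.4964 -0.2128  0.139 ] [0.0048 0.0048]
valve [ 0.4911 -0.2699  0.1421] [0.0019 0.0019]
grip top z 0.135 [ 0.5011 -0.2116  0.135 ] [ 0.4939 -0.22    0.135 ]
grip top z 0.155 [ 0.5003 -0.21    0.155 ] [ 0.4839 -0.1913  0.155 ]
valve [ 0.4932 -0.2702  0.135 ] [ 0.4928 -0.2814  0.135 ]
knob [ 0.6459 -0.2018  0.186 ] [ 0.6395 -0.2161  0.186 ]
knob [ 0.6455 -0.2015  0.189 ] [ 0.6372 -0.2115  0.189 ]
home [ 0.6383 -0.2363  0.12  ] [ 0.6487 -0.2679  0.12  ]
press [ 0.6279 -0.3407  0.    ] [ 0.6243 -0.3438  0.    ]
tray [ 0.6202 -0.3404  0.15  ] [ 0.6267 -0.3497  0.15  ]
```

Run:
```python
from h import *
f=grab("wrist"); print(np.array(f["hand_eye"]).round(4)); print(f["mtx"].round(1)); s=f["st"]; print(s["time"], q2R(s["tool_rot"]).as_matrix().round(3))
for c in("side","top"):
  g=grab(c); print(c,ray(g,[320,240])[0].round(3), g["mtx"][0,0])
```

```text
[[ 8.000e-04 -9.642e-01 -2.653e-01  6.730e-02]
 [ 1.000e+00  5.000e-04  1.200e-03 -7.000e-04]
 [-1.100e-03 -2.653e-01  9.642e-01 -1.419e-01]
 [ 0.000e+00  0.000e+00  0.000e+00  1.000e+00]]
[[423.2   0.  319.3]
 [  0.  423.2 233.2]
 [  0.    0.    1. ]]
1.75 [[ 0.921  0.39  -0.   ]
 [ 0.39  -0.921  0.   ]
 [-0.    -0.    -1.   ]]
side [0.153 0.755 0.815] 483.32390742620873
top [ 0.432 -0.082  1.726] 599.8441488562954
```

>>> step_arm(motion=[[0.06,0.08,0.14,0,0,0.08,0],[0.12,0.16,0.14,0,0,0.16,0],[0.18,0.24,0.14,0,0,0.24,0],[0.24,0.32,0.14,0,0,0.32,0],[0.3,0.4,0.14,0,0,0.4,0],[0.36,0.48,0.14,0,0,0.48,0],[0.42,0.56,0.14,0,0,0.56,0],[0.48,0.64,0.14,0,0,0.64,0],[0.53,0.7,0.14,0,0,0.7,0],[0.57,0.75,0.14,0,0,0.7,0]])

```text
time: 2.9
tool_pos: [0.5299, -0.1984, 0.3016]
tool_rot: [0.0, 0.748, 0.664, 0.0]
contact_force: [-0.6, 0.2, -1.0]
gripper_width: 0.999
```

>>> step_arm(motion=[[0,0,0,0,0,0,0],[0,0,0,0,0,0,0]])

```text
time: 3.1
tool_pos: [0.5293, -0.1995, 0.3012]
tool_rot: [-0.0, 0.747, 0.664, -0.0]
contact_force: [-0.1, -0.5, 0.4]
gripper_width: 1.0
```

Run:
```python
from h import *
f=grab("wrist"); save(f,"pics/w1.png"); s=f["st"]; print(s["time"],s["tool_pos"],s["tool_rot"],s["joint_pos"])
for n,z in [("lever_grip",.135),("valve_axis",.135),("tray_knob",.187),("tray",.15),("shelf_home",.12)]:
    for a in eyes.pinpoint(n,"wrist")[:3]: print(n,np.round(a["uv"],1),round(a["p"],2),atz(f,a["uv"],z).round(4))
```

```text
3.1 [ 0.52925304 -0.19954195  0.30122026] [-4.45049769e-05  7.47469209e-01  6.64296409e-01 -2.44892940e-04] [-4.91894264e-01 -1.20511948e-01  1.66657459e+00 -4.29111787e-04
  1.59578258e+00 -3.74212913e-01]
lever_grip [277.8 228.7] 0.89 [ 0.4966 -0.2097  0.135 ]
valve_axis [286.8 308.4] 0.92 [ 0.4944 -0.2754  0.135 ]
tray_knob [497.6 210. ] 0.87 [ 0.6408 -0.2006  0.187 ]
tray_knob [334.  113.4] 0.86 [ 0.5459 -0.1314  0.187 ]
shelf_home [456.1 238.2] 0.95 [ 0.6347 -0.2378  0.12  ]
```

View pics/w1.png

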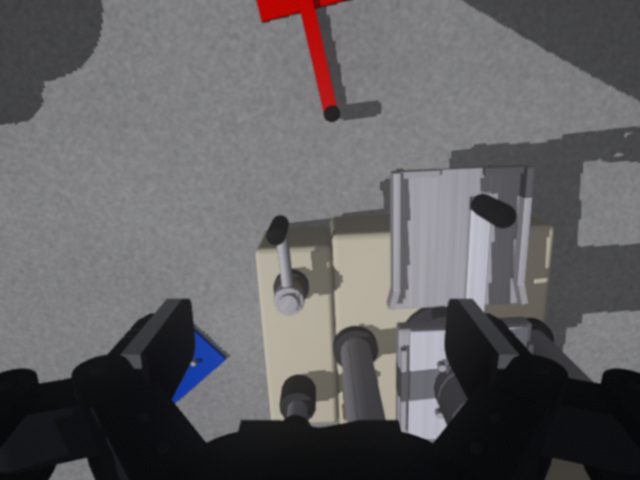

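>>> step_arm(motion=[[-0.03,-0.01,-0.08,0,0,0.015,60],[-0.06,-0.02,-0.16,0,0,0.03,120],[-0.063,-0.021,-0.22,0,0,0.03,120],[-0.063,-0.021,-0.22,0,0,0.03,120]])

```text
time: 3.8
tool_pos: [0.4937, -0.2101, 0.1857]
tool_rot: [-0.005, 0.734, 0.679, -0.001]
contact_force: [-0.4, -0.0, -0.4]
gripper_width: 0.534
```

Run:
```python
from h import *
f=grab("wrist"); save(f,"pics/w2.png"); s=f["st"]; print(s["time"],s["tool_pos"],s["tool_rot"],s["gripper_width"])
for n,z in [("lever_grip",.135),("valve_axis",.135),("tray_knob",.187),("shelf_home",.12)]:
    for a in eyes.pinpoint(n,"wrist")[:3]: print(n,np.round(a["uv"],1),round(a["p"],2),atz(f,a["uv"],z).round(4))
g=grab("side"); save(g,"pics/s2.png")
```

```text
3.8 [ 0.49371077 -0.21008472  0.18574446] [-0.00481276  0.73382536  0.67931962 -0.00142362] 0.5343881444234351
lever_grip [322.1 259.5] 0.76 [ 0.4947 -0.2084  0.135 ]
lever_grip [591.3 283.2] 0.37 [ 0.626  -0.2306  0.135 ]
valve_axis [331.  379.1] 0.7 [ 0.4944 -0.2746  0.135 ]
tray_knob [397.1  92.4] 0.91 [ 0.524  -0.1369  0.187 ]
shelf_home [591.7 282.3] 0.83 [ 0.636  -0.2369  0.12  ]
```

View pics/w2.png

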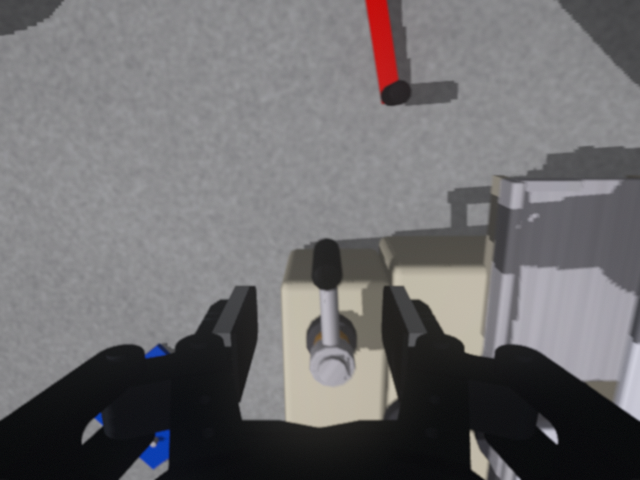

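View pics/s2.png

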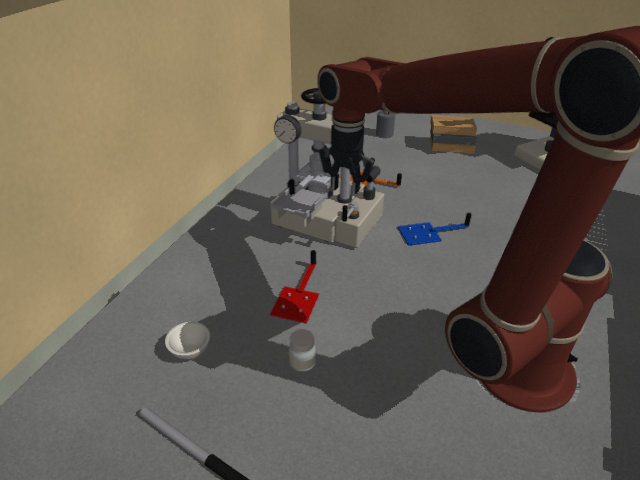

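>>> step_arm(motion=[[-0.003,0.002,-0.05,0,0,0,120],[-0.004,0.002,-0.1,0,0,0,120],[-0.004,0.002,-0.128,0,0,0,120],[-0.004,0.002,-0.128,0,0,0,150],[-0.004,0.002,-0.128,0,0,0,170]])

```text
time: 4.6
tool_pos: [0.496, -0.2103, 0.1284]
tool_rot: [0.001, 0.733, 0.68, 0.0]
contact_force: [-0.2, 0.4, -0.2]
gripper_width: 0.34
```

Run:
```python
from h import *
f=grab("wrist"); save(f,"pics/w3.png"); s=f["st"]; print(s["time"],s["tool_pos"],s["tool_rot"],s["gripper_width"],s["contact_force"])
for n,z in [("lever_grip",.135),("valve_axis",.135)]:
    for a in eyes.pinpoint(n,"wrist")[:3]: print(n,np.round(a["uv"],1),round(a["p"],2),atz(f,a["uv"],z).round(4))
```

```text
4.6 [ 0.49600562 -0.21026537  0.12839823] [6.33449744e-04 7.33085178e-01 6.80136519e-01 1.90020464e-04] 0.3398593244216961 [-0.21547795  0.42833601 -0.19185754]
lever_grip [318.8 313.8] 0.96 [ 0.4958 -0.2091  0.135 ]
```

View pics/w3.png

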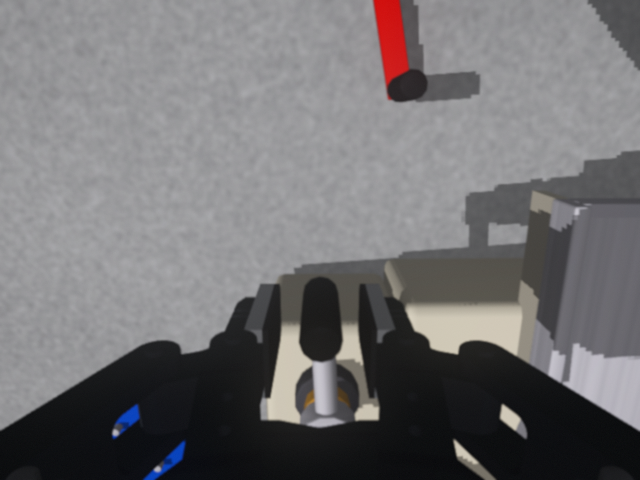

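>>> step_arm(motion=[[0,0,0,0,0,0,200],[0,0,0,0,0,0,212],[0,0,0,0,0,0,218],[0,0,0,0,0,0,218]])

```text
time: 5.15
tool_pos: [0.4962, -0.2103, 0.1284]
tool_rot: [0.001, 0.733, 0.68, 0.001]
contact_force: [1.2, -0.5, 3.3]
gripper_width: 0.153
```

```bash
cat > side.py <<'E'
from h import *
import sys,glob
# ref side knob/die tracking
def meas(tag,n=1):
    out=[]
    for i in range(n):
        g=grab("side"); out.append(g["pixels"].astype(float))
    g["pixels"]=np.mean(out,0).astype(np.uint8)
    np.save(f"pics/{tag}.npy",np.mean(out,0)); save(g,f"pics/{tag}.png"); return g
E
python3 - <<'E'
from side import *
g=meas("sref",3); s=monitor.state(); print(s["time"],s["tool_pos"],s["tool_rot"],s["gripper_width"],s["contact_force"])
cv2.imwrite("pics/sc.png",cv2.resize(cv2.imread("pics/sref.png")[110:230,260:400],(800,686),interpolation=cv2.INTER_CUBIC)[:600])
E
```

```text
5.3 [ 0.49618483 -0.21028438  0.12830293] [1.05579624e-03 7.33124469e-01 6.80093491e-01 4.91386662e-04] 0.15068219845746164 [2.96188049 0.25957643 4.46335315]
```

View pics/sc.png

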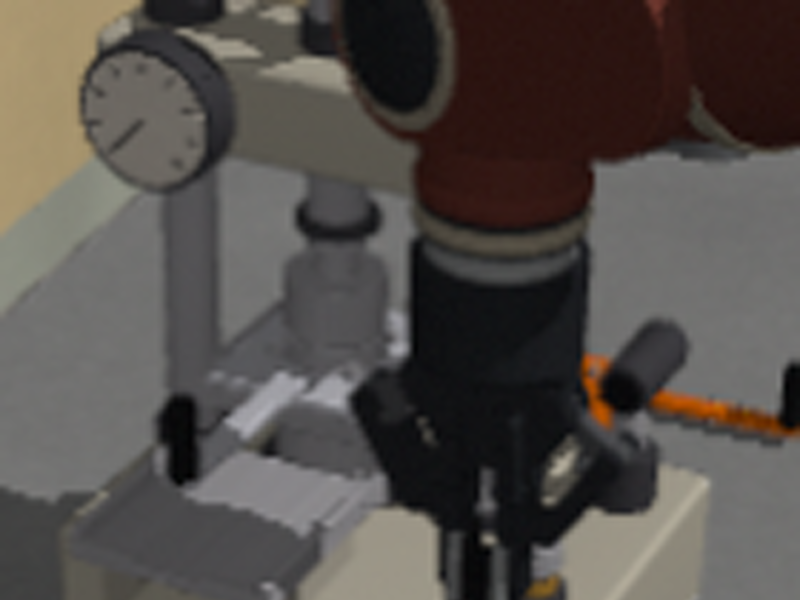

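```bash
cat > tab.py <<'E'
import numpy as np
def inc(a,b,phi=np.radians(87),r=.065):
    d=r*np.array([np.cos(phi+b)-np.cos(phi+a),np.sin(phi+b)-np.sin(phi+a)]); return (d*2).round(4).tolist()+[0,0,0]+[round((b-a)/1.5,4)]
E
python3 - <<'E'
from tab import *
print(inc(0,.07),inc(0,.14))
a=.14
while a<1.3: print(round(a,2),inc(a,a+.02)[:2],inc(a,a+.04)); a+=.04
from side import *
g=grab("side")
p=np.array([.642,-.202,.188]); print(proj(g,p),proj(g,p-[0,0,.01]),proj(g,p-[0,0,.028]))
E
```

```text
[-0.0091, 0.0002, 0, 0, 0, 0.0467] [-0.0182, -0.0003, 0, 0, 0, 0.0933]
0.14 [-0.0026, -0.0003] [-0.0052, -0.0006, 0, 0, 0, 0.0267]
0.18 [-0.0026, -0.0004] [-0.0051, -0.0008, 0, 0, 0, 0.0267]
0.22 [-0.0026, -0.0005] [-0.0051, -0.001, 0, 0, 0, 0.0267]
0.26 [-0.0025, -0.0006] [-0.0051, -0.0012, 0, 0, 0, 0.0267]
0.3 [-0.0025, -0.0007] [-0.005, -0.0014, 0, 0, 0, 0.0267]
0.34 [-0.0025, -0.0008] [-0.005, -0.0016, 0, 0, 0, 0.0267]
0.38 [-0.0025, -0.0009] [-0.0049, -0.0018, 0, 0, 0, 0.0267]
0.42 [-0.0024, -0.001] [-0.0048, -0.002, 0, 0, 0, 0.0267]
0.46 [-0.0024, -0.0011] [-0.0047, -0.0022, 0, 0, 0, 0.0267]
0.5 [-0.0023, -0.0011] [-0.0046, -0.0023, 0, 0, 0, 0.0267]
0.54 [-0.0023, -0.0012] [-0.0045, -0.0025, 0, 0, 0, 0.0267]
0.58 [-0.0022, -0.0013] [-0.0044, -0.0027, 0, 0, 0, 0.0267]
0.62 [-0.0022, -0.0014] [-0.0043, -0.0029, 0, 0, 0, 0.0267]
0.66 [-0.0021, -0.0015] [-0.0042, -0.0031, 0, 0, 0, 0.0267]
0.7 [-0.0021, -0.0016] [-0.0041, -0.0032, 0, 0, 0, 0.0267]
0.74 [-0.002, -0.0017] [-0.004, -0.0034, 0, 0, 0, 0.0267]
0.78 [-0.0019, -0.0017] [-0.0038, -0.0035, 0, 0, 0, 0.0267]
0.82 [-0.0019, -0.0018] [-0.0037, -0.0037, 0, 0, 0, 0.0267]
0.86 [-0.0018, -0.0019] [-0.0035, -0.0038, 0, 0, 0, 0.0267]
0.9 [-0.0017, -0.002] [-0.0034, -0.004, 0, 0, 0, 0.0267]
0.94 [-0.0016, -0.002] [-0.0032, -0.0041, 0, 0, 0, 0.0267]
0.98 [-0.0015, -0.0021] [-0.003, -0.0042, 0, 0, 0, 0.0267]
1.02 [-0.0015, -0.0022] [-0.0029, -0.0043, 0, 0, 0, 0.0267]
1.06 [-0.0014, -0.0022] [-0.0027, -0.0045, 0, 0, 0, 0.0267]
1.1 [-0.0013, -0.0023] [-0.0025, -0.0046, 0, 0, 0, 0.0267]
1.14 [-0.0012, -0.0023] [-0.0023, -0.0047, 0, 0, 0, 0.0267]
1.18 [-0.0011, -0.0024] [-0.0021, -0.0047, 0, 0, 0, 0.0267]
1.22 [-0.001, -0.0024] [-0.0019, -0.0048, 0, 0, 0, 0.0267]
1.26 [-0.0009, -0.0024] [-0.0017, -0.0049, 0, 0, 0, 0.0267]
[289.00713377 184.86188824] [289.11718697 188.2324014 ] [289.31350472 194.22258968]
```

>>> step_arm(motion=[[-0.005,0,0,0,0,0.023,218],[-0.0091,0,0,0,0,0.047,218],[-0.0137,0,0,0,0,0.07,218],[-0.0182,-0.0003,0,0,0,0.093,218],[-0.0182,-0.0003,0,0,0,0.093,218]])

```text
time: 5.85
tool_pos: [0.4872, -0.2107, 0.1283]
tool_rot: [0.002, 0.684, 0.729, 0.0]
contact_force: [5.0, -1.0, 4.6]
gripper_width: 0.153
```

```bash
cat > trk.py <<'E'
from side import *
def track(tag,n=2,ref="sref",prev=None):
    a=np.load(f"pics/{ref}.npy").mean(2).astype(np.float32)
    g=meas(tag,n); b=np.load(f"pics/{tag}.npy").mean(2).astype(np.float32)
    x0,x1,y0,y1=283,301,174,204
    def cen(im):
        w=np.clip(60-im[y0:y1,x0:x1],0,None); ys,xs=np.mgrid[y0:y1,x0:x1]; return (w*xs).sum()/w.sum(),(w*ys).sum()/w.sum(),w.sum()
    c0,c1=cen(a),cen(b)
    # knob template match
    T=a[177:197,285:298]; r=cv2.matchTemplate(b[165:215,275:308],T,cv2.TM_CCOEFF_NORMED); _,m,_,l=cv2.minMaxLoc(r)
    yy=l[1]; sub=0
    if 0<yy<r.shape[0]-1:
        p,q,s=r[yy-1,l[0]],r[yy,l[0]],r[yy+1,l[0]]; sub=.5*(p-s)/(p-2*q+s)
    dt=yy+sub-12
    # die ECC
    T=a[145:172,309:328]; r=cv2.matchTemplate(b[140:190,305:332],T,cv2.TM_CCOEFF_NORMED); _,m2,_,l=cv2.minMaxLoc(r)
    yy=l[1]; s2=0
    if 0<yy<r.shape[0]-1:
        p,q,s=r[yy-1,l[0]],r[yy,l[0]],r[yy+1,l[0]]; s2=.5*(p-s)/(p-2*q+s)
    dd=yy+s2-5
    st=monitor.state()
    C=np.array([.4928,-.2752]); v=np.array(st["tool_pos"])[:2]-C; th=np.arctan2(v[1],v[0])-np.radians(87)
    print("t %.2f cen dy %.2f w %.0f/%.0f  tmpl dy %.2f (%.2f) die dy %.2f (%.2f) => ram mm %.1f %.1f| th %.3f r %.4f F %s w %.3f pos %s"%(st["time"],c1[1]-c0[1],c1[2],c0[2],dt,m,dd,m2,(c1[1]-c0[1])/.336,dt/.336,th,np.linalg.norm(v),np.round(st["contact_force"],1),st["gripper_width"],np.round(st["tool_pos"],4)))
if __name__=="__main__": track(sys.argv[1],int(sys.argv[2]) if len(sys.argv)>2 else 2)
E
python3 trk.py s10
```

```text
t 5.95 cen dy 0.04 w 3928/3915  tmpl dy -0.02 (0.99) die dy 0.01 (1.00) => ram mm 0.1 -0.1| th 0.139 r 0.0648 F [ 5.  -0.3  5.3] w 0.151 pos [ 0.4872 -0.2107  0.1283]
```

>>> step_arm(motion=[[-0.0026,-0.0003,0,0,0,0.0133,218],[-0.0052,-0.0006,0,0,0,0.0267,218],[-0.0052,-0.0006,0,0,0,0.0267,218]])

```text
time: 6.25
tool_pos: [0.4846, -0.211, 0.1283]
tool_rot: [0.001, 0.669, 0.743, 0.0]
contact_force: [4.0, -0.2, 4.9]
gripper_width: 0.148
```

```bash
python3 trk.py s11
```

```text
t 6.35 cen dy 0.12 w 3994/3915  tmpl dy 0.03 (0.99) die dy 0.00 (1.00) => ram mm 0.4 0.1| th 0.180 r 0.0647 F [ 4.  -1.3  6. ] w 0.149 pos [ 0.4846 -0.211   0.1283]
```

>>> step_arm(motion=[[-0.0026,-0.0004,0,0,0,0.0133,218],[-0.0051,-0.0008,0,0,0,0.0267,218],[-0.0051,-0.0008,0,0,0,0.0267,218],[-0.0051,-0.0008,0,0,0,0.0267,218]])

```text
time: 6.75
tool_pos: [0.482, -0.2115, 0.1283]
tool_rot: [0.001, 0.654, 0.756, 0.0]
contact_force: [5.2, -1.9, 5.4]
gripper_width: 0.151
```

```bash
python3 trk.py s12
```

```text
t 6.85 cen dy 0.11 w 3973/3915  tmpl dy 0.06 (0.98) die dy 0.01 (1.00) => ram mm 0.3 0.2| th 0.220 r 0.0647 F [ 5.  -2.   5.5] w 0.150 pos [ 0.482  -0.2114  0.1283]
```

>>> step_arm(motion=[[-0.0026,-0.0005,0,0,0,0.0133,218],[-0.0051,-0.001,0,0,0,0.0267,218],[-0.0051,-0.001,0,0,0,0.0267,218],[-0.0051,-0.001,0,0,0,0.0267,218]])

```text
time: 7.25
tool_pos: [0.4795, -0.212, 0.1283]
tool_rot: [0.001, 0.639, 0.769, 0.0]
contact_force: [4.9, -2.2, 5.1]
gripper_width: 0.155
```

```bash
python3 trk.py s13
```

```text
t 7.35 cen dy 0.13 w 3998/3915  tmpl dy 0.05 (0.98) die dy 0.01 (1.00) => ram mm 0.4 0.2| th 0.260 r 0.0646 F [ 5.  -1.6  5. ] w 0.150 pos [ 0.4795 -0.212   0.1283]
```

>>> step_arm(motion=[[-0.0025,-0.0006,0,0,0,0.0133,218],[-0.0051,-0.0012,0,0,0,0.0267,218],[-0.0051,-0.0012,0,0,0,0.0267,218],[-0.0051,-0.0012,0,0,0,0.0267,218]])

```text
time: 7.75
tool_pos: [0.477, -0.2126, 0.1283]
tool_rot: [0.002, 0.624, 0.782, 0.0]
contact_force: [4.8, -2.8, 4.6]
gripper_width: 0.152
```

```bash
python3 trk.py s14
```

```text
t 7.85 cen dy 0.16 w 4036/3915  tmpl dy 0.07 (0.97) die dy 0.01 (1.00) => ram mm 0.5 0.2| th 0.300 r 0.0645 F [ 4.5 -1.   5. ] w 0.156 pos [ 0.477  -0.2126  0.1283]
```

>>> step_arm(motion=[[-0.0025,-0.0007,0,0,0,0.0133,218],[-0.005,-0.0014,0,0,0,0.0267,218],[-0.005,-0.0014,0,0,0,0.0267,218],[-0.005,-0.0014,0,0,0,0.0267,218]])

```text
time: 8.25
tool_pos: [0.4745, -0.2134, 0.1283]
tool_rot: [0.002, 0.608, 0.794, 0.0]
contact_force: [5.7, -1.2, 4.8]
gripper_width: 0.153
```

```bash
python3 trk.py s15
```

```text
t 8.35 cen dy 0.18 w 4061/3915  tmpl dy 0.06 (0.97) die dy 0.01 (1.00) => ram mm 0.5 0.2| th 0.340 r 0.0645 F [ 5.1 -2.1  4.2] w 0.153 pos [ 0.4745 -0.2134  0.1283]
```

>>> step_arm(motion=[[-0.0025,-0.0008,0,0,0,0.0133,218],[-0.005,-0.0016,0,0,0,0.0267,218],[-0.005,-0.0016,0,0,0,0.0267,218],[-0.005,-0.0016,0,0,0,0.0267,218]])

```text
time: 8.75
tool_pos: [0.4721, -0.2142, 0.1283]
tool_rot: [0.002, 0.592, 0.806, 0.0]
contact_force: [5.2, -1.2, 5.3]
gripper_width: 0.146
```

```bash
python3 trk.py s16
```

```text
t 8.85 cen dy 0.25 w 4060/3915  tmpl dy 0.12 (0.96) die dy 0.03 (0.99) => ram mm 0.7 0.4| th 0.380 r 0.0644 F [ 5.4 -2.7  4.8] w 0.151 pos [ 0.4721 -0.2142  0.1283]
```

>>> step_arm(motion=[[0,0,0,0,0,0,218],[0,0,0,0,0,0,218],[0,0,0,0,0,0,218],[0,0,0,0,0,0,218]])

```text
time: 9.25
tool_pos: [0.4721, -0.2142, 0.1283]
tool_rot: [0.002, 0.592, 0.806, -0.0]
contact_force: [5.5, -2.5, 4.8]
gripper_width: 0.146
```

```bash
python3 trk.py s17
```

```text
t 9.35 cen dy 0.31 w 4034/3915  tmpl dy 0.18 (0.96) die dy 0.03 (0.99) => ram mm 0.9 0.5| th 0.380 r 0.0644 F [ 5.2 -1.8  4.5] w 0.151 pos [ 0.4721 -0.2142  0.1283]
```

>>> step_arm(motion=[[-0.0018,-0.0007,0,0,0,0.01,218],[-0.0037,-0.0013,0,0,0,0.02,218],[-0.0037,-0.0013,0,0,0,0.02,218],[-0.0037,-0.0013,0,0,0,0.02,218]])

```text
time: 9.75
tool_pos: [0.4703, -0.2149, 0.1283]
tool_rot: [0.002, 0.58, 0.815, 0.0]
contact_force: [5.5, -3.1, 4.1]
gripper_width: 0.154
```

```bash
python3 trk.py s18
```

```text
t 9.85 cen dy 0.71 w 4071/3915  tmpl dy 0.59 (0.94) die dy 0.02 (0.99) => ram mm 2.1 1.8| th 0.410 r 0.0644 F [ 5.4 -2.6  4. ] w 0.150 pos [ 0.4703 -0.2149  0.1283]
```

>>> step_arm(motion=[[-0.0012,-0.0005,0,0,0,0.0067,218],[-0.0024,-0.001,0,0,0,0.0133,218],[-0.0024,-0.001,0,0,0,0.0133,218],[-0.0024,-0.001,0,0,0,0.0133,218],[-0.0024,-0.001,0,0,0,0.0133,218],[-0.0024,-0.001,0,0,0,0.0133,218]])

```text
time: 10.45
tool_pos: [0.4691, -0.2154, 0.1283]
tool_rot: [0.002, 0.571, 0.821, 0.0]
contact_force: [6.6, -2.2, 3.9]
gripper_width: 0.154
```

```bash
python3 trk.py s19
```

```text
t 10.55 cen dy 1.26 w 4136/3915  tmpl dy 1.02 (0.92) die dy -0.05 (0.95) => ram mm 3.8 3.0| th 0.429 r 0.0643 F [ 5.9 -2.8  4.7] w 0.150 pos [ 0.4691 -0.2154  0.1283]
```

>>> step_arm(motion=[[0,0,0,0,0,0,218],[0,0,0,0,0,0,218],[0,0,0,0,0,0,218],[0,0,0,0,0,0,218],[0,0,0,0,0,0,218],[0,0,0,0,0,0,218],[0,0,0,0,0,0,218],[0,0,0,0,0,0,218],[0,0,0,0,0,0,218]])

```text
time: 11.45
tool_pos: [0.4691, -0.2154, 0.1283]
tool_rot: [0.002, 0.571, 0.821, 0.0]
contact_force: [5.5, -2.2, 4.4]
gripper_width: 0.153
```

```bash
python3 trk.py s20
```

```text
t 11.55 cen dy 2.49 w 4156/3915  tmpl dy 2.38 (0.85) die dy -0.09 (0.89) => ram mm 7.4 7.1| th 0.429 r 0.0643 F [ 5.6 -2.2  4.7] w 0.151 pos [ 0.4691 -0.2154  0.1283]
```

>>> step_arm(motion=[[-0.0012,-0.0005,0,0,0,0.0067,218],[-0.0024,-0.0011,0,0,0,0.0133,218],[-0.0024,-0.0011,0,0,0,0.0133,218],[-0.0024,-0.0011,0,0,0,0.0133,218],[-0.0024,-0.0011,0,0,0,0.0133,218],[-0.0024,-0.0011,0,0,0,0.0133,218],[-0.0024,-0.0011,0,0,0,0.0133,218],[-0.0024,-0.0011,0,0,0,0.0133,218],[-0.0024,-0.0011,0,0,0,0.0133,218],[-0.0024,-0.0011,0,0,0,0.0133,218]])

```text
time: 12.55
tool_pos: [0.468, -0.2159, 0.1283]
tool_rot: [0.002, 0.563, 0.826, 0.0]
contact_force: [5.5, -1.5, 4.4]
gripper_width: 0.153
```

```bash
python3 trk.py s21
```

```text
t 12.65 cen dy 3.76 w 4054/3915  tmpl dy 3.88 (0.82) die dy -0.09 (0.84) => ram mm 11.2 11.6| th 0.449 r 0.0643 F [ 6.7 -2.4  3.2] w 0.150 pos [ 0.468  -0.2159  0.1283]
```

>>> step_arm(motion=[[0,0,0,0,0,0,218],[0,0,0,0,0,0,218],[0,0,0,0,0,0,218],[0,0,0,0,0,0,218],[0,0,0,0,0,0,218],[0,0,0,0,0,0,218],[0,0,0,0,0,0,218],[0,0,0,0,0,0,218],[0,0,0,0,0,0,218]])

```text
time: 13.55
tool_pos: [0.468, -0.2159, 0.1283]
tool_rot: [0.002, 0.563, 0.826, 0.0]
contact_force: [5.8, -2.6, 4.4]
gripper_width: 0.15
```

```bash
python3 trk.py s22
```

```text
t 13.65 cen dy 5.14 w 3833/3915  tmpl dy 5.32 (0.76) die dy -0.09 (0.80) => ram mm 15.3 15.8| th 0.449 r 0.0643 F [ 6.2 -2.4  4.9] w 0.149 pos [ 0.468  -0.2159  0.1283]
```

>>> step_arm(motion=[[0,0,0,0,0,0,218],[0,0,0,0,0,0,218],[0,0,0,0,0,0,218],[0,0,0,0,0,0,218],[0,0,0,0,0,0,218],[0,0,0,0,0,0,218],[0,0,0,0,0,0,218],[0,0,0,0,0,0,218],[0,0,0,0,0,0,218]])

```text
time: 14.55
tool_pos: [0.4679, -0.2159, 0.1283]
tool_rot: [0.002, 0.563, 0.826, 0.0]
contact_force: [5.9, -2.3, 4.7]
gripper_width: 0.153
```

```bash
python3 trk.py s23
```

```text
t 14.65 cen dy 6.53 w 3737/3915  tmpl dy 7.22 (0.74) die dy -0.09 (0.77) => ram mm 19.4 21.5| th 0.449 r 0.0643 F [ 4.9 -2.3  4.8] w 0.152 pos [ 0.468  -0.2159  0.1283]
```

>>> step_arm(motion=[[0,0,0,0,0,0,218],[0,0,0,0,0,0,218],[0,0,0,0,0,0,218],[0,0,0,0,0,0,218],[0,0,0,0,0,0,218],[0,0,0,0,0,0,218],[0,0,0,0,0,0,218],[0,0,0,0,0,0,218],[0,0,0,0,0,0,218]])

```text
time: 15.55
tool_pos: [0.468, -0.2159, 0.1283]
tool_rot: [0.002, 0.563, 0.826, 0.0]
contact_force: [6.4, -2.9, 4.1]
gripper_width: 0.15
```

```bash
python3 trk.py s24
```

```text
t 15.65 cen dy 7.86 w 3668/3915  tmpl dy 8.66 (0.73) die dy -0.10 (0.74) => ram mm 23.4 25.8| th 0.449 r 0.0643 F [ 5.9 -1.1  4.2] w 0.150 pos [ 0.468  -0.2159  0.1283]
```

>>> step_arm(motion=[[0,0,0,0,0,0,218],[0,0,0,0,0,0,218],[0,0,0,0,0,0,218],[0,0,0,0,0,0,218],[0,0,0,0,0,0,218],[0,0,0,0,0,0,218],[0,0,0,0,0,0,218],[0,0,0,0,0,0,218],[0,0,0,0,0,0,218]])

```text
time: 16.55
tool_pos: [0.468, -0.2159, 0.1283]
tool_rot: [0.002, 0.563, 0.826, 0.0]
contact_force: [5.1, -1.9, 5.1]
gripper_width: 0.151
```

```bash
python3 trk.py s25
```

```text
t 16.65 cen dy 9.06 w 3680/3915  tmpl dy 9.82 (0.72) die dy -0.13 (0.73) => ram mm 27.0 29.2| th 0.449 r 0.0643 F [ 4.1 -2.1  4.5] w 0.157 pos [ 0.468  -0.2159  0.1283]
```

>>> step_arm(motion=[[0,0,0,0,0,0,218],[0,0,0,0,0,0,218],[0,0,0,0,0,0,218],[0,0,0,0,0,0,218],[0,0,0,0,0,0,218],[0,0,0,0,0,0,218],[0,0,0,0,0,0,218],[0,0,0,0,0,0,218],[0,0,0,0,0,0,218]])

```text
time: 17.55
tool_pos: [0.4679, -0.2159, 0.1283]
tool_rot: [0.002, 0.563, 0.826, 0.0]
contact_force: [6.5, -2.6, 4.4]
gripper_width: 0.15
```

```bash
python3 trk.py s26
```

```text
t 17.65 cen dy 9.17 w 3674/3915  tmpl dy 10.04 (0.72) die dy -0.13 (0.72) => ram mm 27.3 29.9| th 0.449 r 0.0643 F [ 5.9 -1.6  5. ] w 0.152 pos [ 0.468  -0.2159  0.1283]
```

>>> step_arm(motion=[[0,0,0,0,0,0,218],[0,0,0,0,0,0,218],[0,0,0,0,0,0,218],[0,0,0,0,0,0,218],[0,0,0,0,0,0,218],[0,0,0,0,0,0,218]])

```text
time: 18.25
tool_pos: [0.468, -0.2159, 0.1283]
tool_rot: [0.002, 0.563, 0.826, 0.0]
contact_force: [5.3, -2.4, 3.8]
gripper_width: 0.155
```

```bash
python3 trk.py s27
python3 - <<'E'
import cv2
cv2.imwrite("pics/sc2.png",cv2.resize(cv2.hconcat([cv2.imread("pics/sref.png")[130:230,265:365],cv2.imread("pics/s27.png")[130:230,265:365]]),(800,400),interpolation=cv2.INTER_CUBIC))
E
```

```text
t 18.35 cen dy 9.14 w 3668/3915  tmpl dy 10.03 (0.72) die dy -0.13 (0.72) => ram mm 27.2 29.9| th 0.449 r 0.0643 F [ 5.7 -2.3  4.8] w 0.152 pos [ 0.4679 -0.2159  0.1283]
```

View pics/sc2.png

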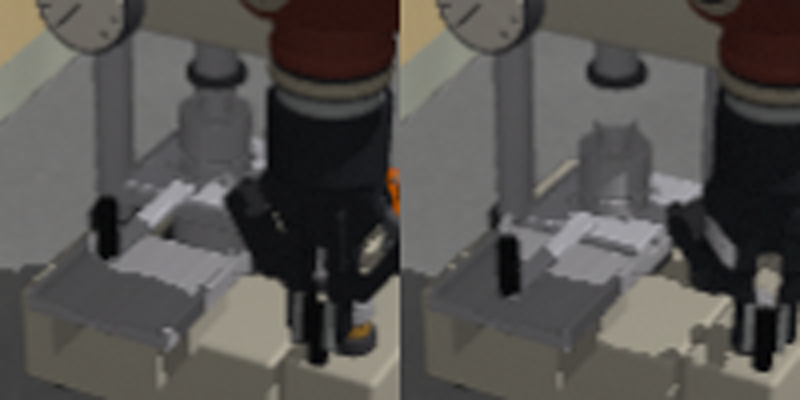

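The side picture shows the ram at rest on its stop: the knob went from row 187 to row 197 and has stopped moving with the valve still open. I'll let go of the lever and lift.

>>> step_arm(motion=[[0,0,0,0,0,0,190],[0,0,0,0,0,0,150],[0,0,0,0,0,0,130],[0,0,0.04,0,0,0,130],[0,0,0.1,0,0,0,130],[0,0,0.18,0,0,-0.05,130],[0.06,0.02,0.26,0,0,-0.13,120],[0.14,0.04,0.28,0,0,-0.22,110],[0.22,0.05,0.28,0,0,-0.296,110],[0.28,0.05,0.28,0,0,-0.296,110]])

```text
time: 19.35
tool_pos: [0.6083, -0.1892, 0.2672]
tool_rot: [-0.0, 0.731, 0.682, -0.0]
contact_force: [-0.0, -0.1, -0.6]
gripper_width: 0.567
```

>>> step_arm(motion=[[0,0,0,0,0,0,110],[0,0,0,0,0,0,110]])

```text
time: 19.55
tool_pos: [0.6061, -0.1898, 0.2657]
tool_rot: [-0.002, 0.731, 0.682, -0.001]
contact_force: [-1.1, -0.6, -0.4]
gripper_width: 0.569
```

Run:
```python
from h import *
f=grab("wrist"); save(f,"pics/w4.png"); s=f["st"]; print(s["time"],s["tool_pos"],s["tool_rot"],s["gripper_width"],s["contact_force"])
for n,z in [("tray_knob",.1595),("lever_grip",.135),("valve_axis",.135),("shelf_home",.12),("tray",.1215),("die",.1275)]:
    for a in eyes.pinpoint(n,"wrist")[:3]: print(n,np.round(a["uv"],1),round(a["p"],2),atz(f,a["uv"],z).round(4))
```

```text
19.55 [ 0.60609603 -0.18976343  0.26571099] [-0.0015514   0.73099942  0.68237573 -0.00089823] 0.5692254380710043 [-1.13199711 -0.60746284 -0.39304851]
tray_knob [252.2 128.4] 0.8 [ 0.5717 -0.1259  0.1595]
tray_knob [375.4 246.1] 0.72 [ 0.6395 -0.2009  0.1595]
tray_knob [121.6 272.9] 0.59 [ 0.4798 -0.2079  0.1595]
lever_grip [123.7 269. ] 0.92 [ 0.4688 -0.2136  0.135 ]
shelf_home [364.9 279.3] 0.58 [ 0.6356 -0.2382  0.12  ]
die [361.4 414.1] 0.7 [ 0.628  -0.3481  0.1275]
```

View pics/w4.png

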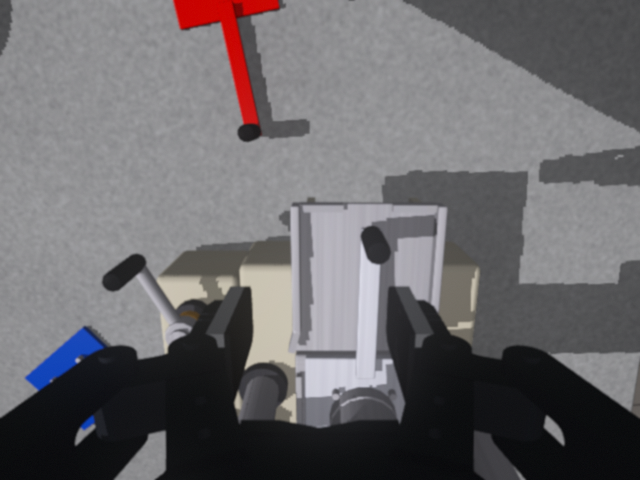

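>>> step_arm(motion=[[0.03,-0.01,-0.04,0,0,0,110],[0.06,-0.02,-0.08,0,0,0,110],[0.063,-0.02,-0.14,0,0,0,110],[0.063,-0.02,-0.2,0,0,0,120],[0.063,-0.02,-0.25,0,0,0,140],[0.063,-0.02,-0.25,0,0,0,160],[0.063,-0.02,-0.25,0,0,0,170]])

```text
time: 20.6
tool_pos: [0.638, -0.2002, 0.1426]
tool_rot: [-0.0, 0.731, 0.682, -0.0]
contact_force: [0.4, -0.1, 0.5]
gripper_width: 0.33
```

Run:
```python
from h import *
f=grab("wrist"); save(f,"pics/w5.png"); s=f["st"]; print(s["time"],s["tool_pos"],s["tool_rot"],s["gripper_width"],s["contact_force"])
for n,z in [("tray_knob",.1595)]:
    for a in eyes.pinpoint(n,"wrist")[:3]: print(n,np.round(a["uv"],1),round(a["p"],2),atz(f,a["uv"],z).round(4))
```

```text
20.6 [ 0.63800366 -0.20020567  0.14257759] [-1.75995930e-04  7.31270380e-01  6.82087674e-01 -7.32696001e-05] 0.3297185287409745 [ 0.35878099 -0.05990954  0.52316399]
tray_knob [157.9 121.4] 0.96 [ 0.5962 -0.1305  0.1595]
tray_knob [325.7 331.2] 0.83 [ 0.64   -0.2004  0.1595]
```

View pics/w5.png

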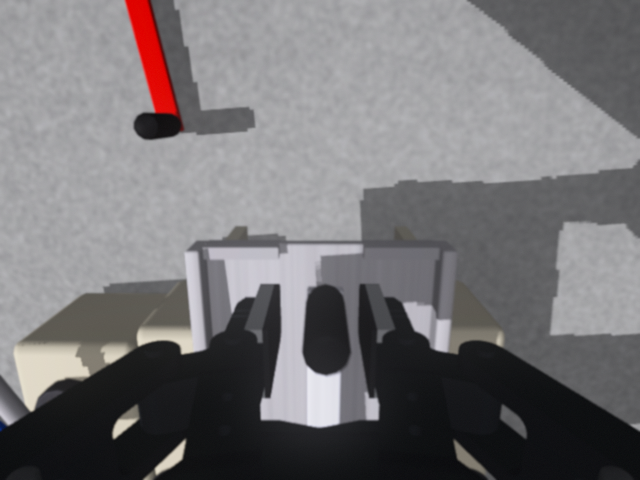

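>>> step_arm(motion=[[0.003,0,0,0,0,0,190],[0.003,0,0,0,0,0,205],[0.003,0,0,0,0,0,214],[0.003,0,0,0,0,0,217],[0.003,0,0,0,0,0,217]])

```text
time: 21.2
tool_pos: [0.6405, -0.2002, 0.1436]
tool_rot: [0.001, 0.731, 0.682, 0.001]
contact_force: [0.2, 1.8, 3.1]
gripper_width: 0.16
```

>>> step_arm(motion=[[0.0002,0.003,0,0,0,0,217],[0.0005,0.008,0,0,0,0,217],[0.001,0.014,0,0,0,0,217],[0.0014,0.02,0,0,0,0,217],[0.0018,0.026,0,0,0,0,217],[0.0022,0.032,0,0,0,0,217],[0.0025,0.036,0,0,0,0,217],[0.0028,0.04,0,0,0,0,217]])

```text
time: 22.0
tool_pos: [0.6409, -0.1813, 0.1422]
tool_rot: [0.001, 0.731, 0.682, -0.001]
contact_force: [-1.1, -4.1, 3.1]
gripper_width: 0.159
```

Run:
```python
from h import *
f=grab("side"); save(f,"pics/s30.png"); s=f["st"]; print(s["time"],s["tool_pos"],s["gripper_width"],s["contact_force"],s["ft_torque"])
cv2.imwrite("pics/sc3.png",cv2.resize(cv2.imread("pics/s30.png")[110:230,250:400],(750,600),interpolation=cv2.INTER_CUBIC))
```

```text
22.0 [ 0.64092729 -0.18125612  0.1422178 ] 0.1588502209981143 [-1.10680718 -4.05838038  3.07352392] [-0.96462079  0.00437222  0.05483094]
```

View pics/sc3.png

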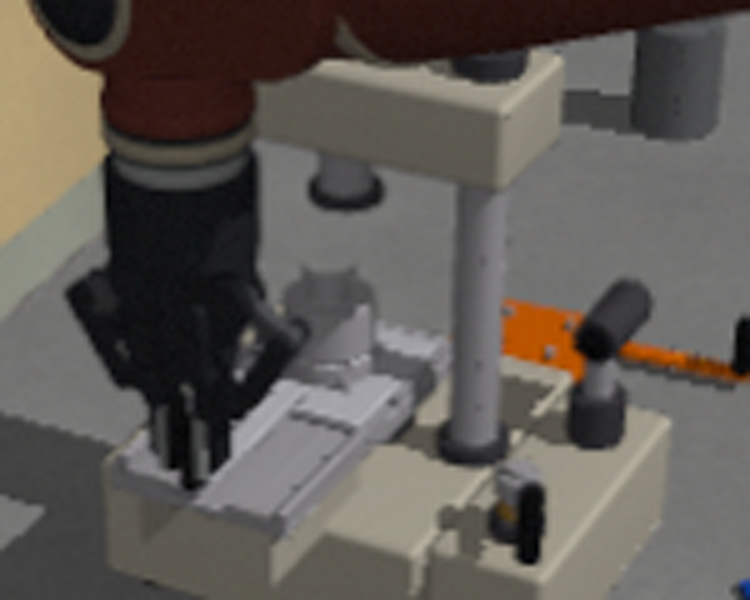

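>>> step_arm(motion=[[0.0004,0.005,0,0,0,0,217],[0.0008,0.011,0,0,0,0,217],[0.0012,0.017,0,0,0,0,217],[0.0016,0.023,0,0,0,0,217],[0.0021,0.029,0,0,0,0,217],[0.0025,0.035,0,0,0,0,217],[0.0029,0.041,0,0,0,0,217],[0.0033,0.046,0,0,0,0,217],[0.0036,0.05,0,0,0,0,217]])

```text
time: 22.95
tool_pos: [0.6428, -0.1547, 0.1421]
tool_rot: [-0.0, 0.731, 0.682, -0.0]
contact_force: [0.8, -4.3, 0.6]
gripper_width: 0.157
```

>>> step_arm(motion=[[0.0004,0.005,-0.0003,0,0,0,217],[0.0008,0.011,-0.0006,0,0,0,217],[0.0012,0.017,-0.0009,0,0,0,217],[0.0016,0.023,-0.0012,0,0,0,217],[0.0021,0.029,-0.0015,0,0,0,217],[0.0025,0.035,-0.0018,0,0,0,217],[0.0029,0.041,-0.0021,0,0,0,217],[0.0033,0.046,-0.0024,0,0,0,217],[0.0036,0.05,-0.0026,0,0,0,217]])

```text
time: 23.85
tool_pos: [0.6447, -0.1298, 0.1409]
tool_rot: [-0.0, 0.731, 0.682, -0.0]
contact_force: [-0.7, -4.1, -0.3]
gripper_width: 0.162
```

Run:
```python
from h import *
f=grab("side"); save(f,"pics/s31.png"); s=f["st"]; print(s["time"],s["tool_pos"],s["gripper_width"],s["contact_force"],s["ft_torque"])
cv2.imwrite("pics/sc4.png",cv2.resize(cv2.imread("pics/s31.png")[110:230,250:400],(750,600),interpolation=cv2.INTER_CUBIC))
```

```text
23.85 [ 0.64468193 -0.1298172   0.1409094 ] 0.16236817743449508 [-0.68378603 -4.06098737 -0.29638418] [-0.8991446   0.10965841  0.00846248]
```

View pics/sc4.png

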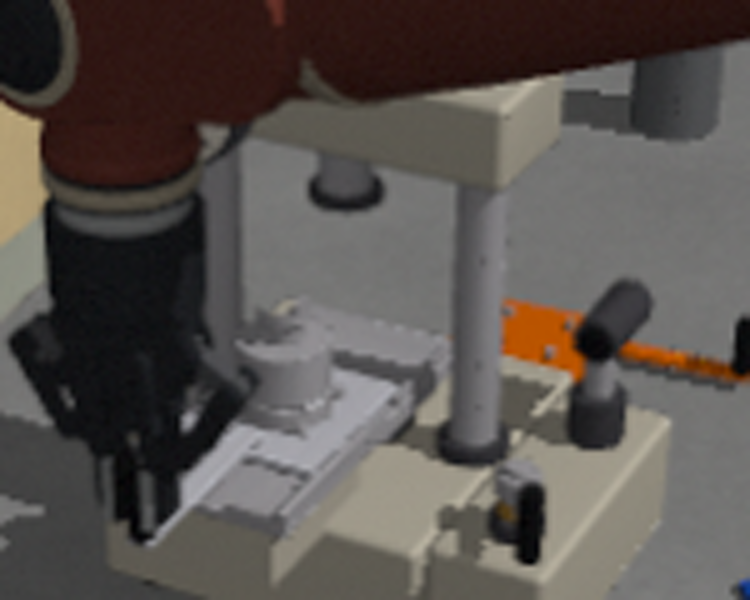

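>>> step_arm(motion=[[0.0004,0.005,-0.0001,0,0,0,217],[0.0008,0.011,-0.0002,0,0,0,217],[0.0012,0.017,-0.0003,0,0,0,217],[0.0016,0.023,-0.0004,0,0,0,217],[0.0021,0.029,-0.0005,0,0,0,217],[0.0025,0.035,-0.0006,0,0,0,217],[0.0029,0.041,-0.0007,0,0,0,217],[0.0033,0.046,-0.0008,0,0,0,217],[0.0036,0.05,-0.0008,0,0,0,217]])

```text
time: 24.8
tool_pos: [0.6468, -0.1051, 0.141]
tool_rot: [0.0, 0.731, 0.682, 0.0]
contact_force: [-0.5, -5.0, 2.2]
gripper_width: 0.163
```

>>> step_arm(motion=[[0.0003,0.004,0,0,0,0,217],[0.0006,0.008,0,0,0,0,217],[0.0009,0.012,0,0,0,0,217],[0.0011,0.016,0,0,0,0,217]])

```text
time: 25.2
tool_pos: [0.6475, -0.0975, 0.1414]
tool_rot: [0.001, 0.731, 0.682, 0.0]
contact_force: [-0.3, -5.5, 2.7]
gripper_width: 0.159
```

Run:
```python
from h import *
f=grab("side"); save(f,"pics/s32.png"); s=f["st"]; print(s["time"],s["tool_pos"],s["gripper_width"],s["contact_force"],s["ft_torque"])
cv2.imwrite("pics/sc5.png",cv2.resize(cv2.imread("pics/s32.png")[120:240,240:390],(750,600),interpolation=cv2.INTER_CUBIC))
```

```text
25.2 [ 0.64748908 -0.09745194  0.14140983] 0.15947376680547912 [-0.25475463 -5.54760016  2.74643793] [-1.11316238  0.15665916  0.03775944]
```

View pics/sc5.png

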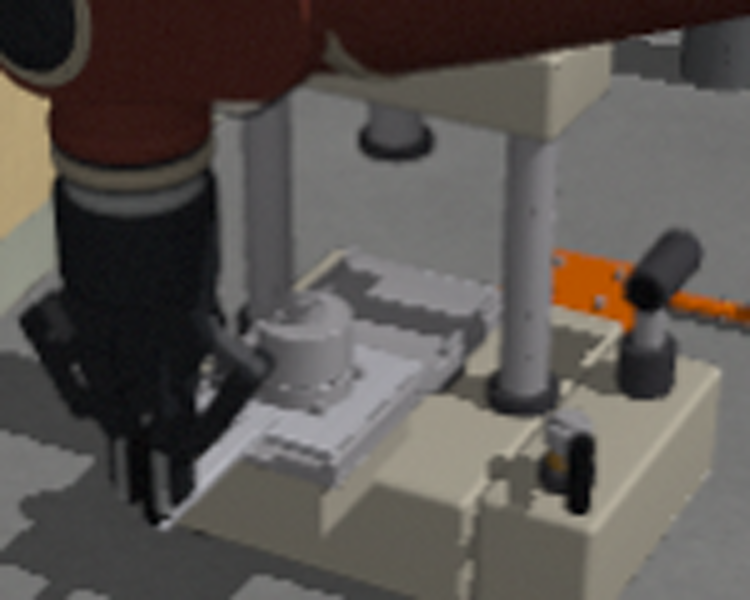

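>>> step_arm(motion=[[0.0002,0.002,0,0,0,0,217],[0.0003,0.004,0,0,0,0,217],[0.0005,0.006,0,0,0,0,217],[0.0006,0.008,0,0,0,0,217],[0.0006,0.008,0,0,0,0,217]])

```text
time: 25.75
tool_pos: [0.6478, -0.0933, 0.1414]
tool_rot: [0.001, 0.731, 0.682, 0.0]
contact_force: [0.5, -4.8, 3.8]
gripper_width: 0.156
```

>>> step_arm(motion=[[0.0001,0.002,0,0,0,0,217],[0.0001,0.002,0,0,0,0,217]])

```text
time: 25.95
tool_pos: [0.6479, -0.0923, 0.1414]
tool_rot: [0.001, 0.731, 0.682, 0.0]
contact_force: [-0.3, -5.7, 3.4]
gripper_width: 0.161
```

>>> step_arm(motion=[[0.0001,0.002,0,0,0,0,217],[0.0001,0.002,0,0,0,0,217]])

```text
time: 26.15
tool_pos: [0.6479, -0.0914, 0.1414]
tool_rot: [0.001, 0.731, 0.682, 0.0]
contact_force: [-0.1, -6.3, 3.0]
gripper_width: 0.158
```

>>> step_arm(motion=[[0.0001,0.002,0,0,0,0,217],[0.0001,0.002,0,0,0,0,217]])

```text
time: 26.35
tool_pos: [0.648, -0.0904, 0.1415]
tool_rot: [0.001, 0.731, 0.682, 0.0]
contact_force: [-1.5, -4.9, 2.3]
gripper_width: 0.161
```

>>> step_arm(motion=[[0.0001,0.002,0,0,0,0,217],[0.0001,0.002,0,0,0,0,217]])

```text
time: 26.55
tool_pos: [0.6481, -0.0894, 0.1414]
tool_rot: [0.001, 0.731, 0.682, 0.0]
contact_force: [-0.7, -5.0, 2.2]
gripper_width: 0.158
```

Run:
```python
from h import *
f=grab("wrist"); save(f,"pics/w6.png"); s=f["st"]; print(s["time"],s["tool_pos"],s["contact_force"],s["ft_torque"])
```

```text
26.55 [ 0.64806498 -0.08936581  0.14144993] [-0.65392864 -4.96715186  2.18553746] [-1.06395506  0.13099261 -0.01849816]
```

View pics/w6.png

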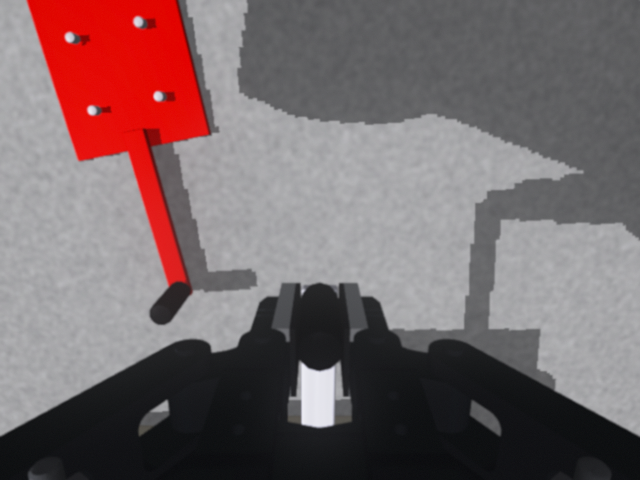

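>>> step_arm(motion=[[0.0001,0.002,0,0,0,0,217],[0.0001,0.002,0,0,0,0,217]])

```text
time: 26.8
tool_pos: [0.6481, -0.0884, 0.1414]
tool_rot: [0.001, 0.731, 0.682, 0.0]
contact_force: [-0.5, -6.0, 3.4]
gripper_width: 0.163
```

>>> step_arm(motion=[[0.0001,0.002,0,0,0,0,217],[0.0001,0.002,0,0,0,0,217]])

```text
time: 27.0
tool_pos: [0.6478, -0.0882, 0.1412]
tool_rot: [0.001, 0.731, 0.682, -0.001]
contact_force: [-1.3, -7.6, 2.4]
gripper_width: 0.162
```

Run:
```python
from h import *
f=grab("top"); save(f,"pics/t6.png"); g=grab("side"); save(g,"pics/s6.png")
a=cv2.resize(cv2.imread("pics/t6.png")[150:240,340:440],(500,450),interpolation=cv2.INTER_CUBIC)
b=cv2.resize(cv2.imread("pics/s6.png")[140:230,250:320],(350,450),interpolation=cv2.INTER_CUBIC)
cv2.imwrite("pics/c6.png",cv2.resize(cv2.hconcat([a,b]),(800,424)))
print(monitor.state()["contact_force"])
```

```text
[-0.73324014 -7.35858261  2.46279271]
```

View pics/c6.png

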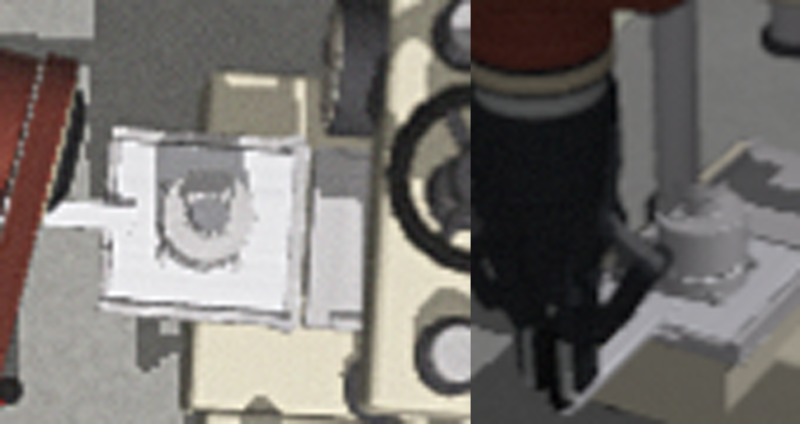

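>>> step_arm(motion=[[0,0.001,0,0,0,0,217],[0,0.001,0,0,0,0,217]])

```text
time: 27.3
tool_pos: [0.6478, -0.0881, 0.1411]
tool_rot: [0.001, 0.731, 0.682, -0.001]
contact_force: [-1.9, -8.8, 2.4]
gripper_width: 0.159
```

>>> step_arm(motion=[[0,-0.002,0,0,0,0,205],[0,-0.002,0,0,0,0,190],[0,-0.002,0,0,0,0,150],[0,-0.002,0,0,0,0,130],[0,-0.002,0.03,0,0,0,130],[0,-0.002,0.1,0,0,0,130],[0,-0.002,0.18,0,0,0,130],[-0.02,0.03,0.28,0,0,0,130],[-0.05,0.08,0.36,0,0,0,130]])

```text
time: 28.2
tool_pos: [0.6237, -0.0484, 0.3219]
tool_rot: [0.001, 0.732, 0.682, 0.001]
contact_force: [0.0, 0.3, 1.2]
gripper_width: 0.487
```

>>> step_arm(motion=[[-0.05,0,0,0,0,0,60],[-0.1,0,0,0,0,0,0],[-0.15,0,0,0,0,0,0],[-0.15,0,0,0,0,0,0],[-0.15,0,0,0,0,0,0]])

```text
time: 28.7
tool_pos: [0.5487, -0.0479, 0.3197]
tool_rot: [0.001, 0.731, 0.682, 0.001]
contact_force: [0.1, 0.5, 0.3]
gripper_width: 1.0
```

Run:
```python
from h import *
f=grab("wrist"); s=f["st"]; print(s["time"],s["tool_pos"],s["contact_force"]); save(f,"pics/w7.png")
for n,z in [("tray_knob",.158),("lever_grip",.135),("shelf_home",.12),("die",.126),("tray",.12)]:
    for a in eyes.pinpoint(n,"wrist")[:3]: print(n,np.round(a["uv"],1),round(a["p"],2),atz(f,a["uv"],z).round(4))
f=grab("top"); save(f,"pics/t7.png"); 
for n,z in [("tray_knob",.158),("die",.126)]:
    for a in eyes.pinpoint(n,"top")[:3]: print("top",n,np.round(a["uv"],1),round(a["p"],2),atz(f,a["uv"],z).round(4))
g=grab("side"); save(g,"pics/s7.png")
a=cv2.resize(cv2.imread("pics/t7.png")[150:240,330:430],(444,400),interpolation=cv2.INTER_CUBIC)
b=cv2.resize(cv2.imread("pics/s7.png")[130:230,250:339],(356,400),interpolation=cv2.INTER_CUBIC)
cv2.imwrite("pics/c7.png",cv2.hconcat([a,b]))
```

```text
28.7 [ 0.54866825 -0.04785335  0.31967448] [0.07902045 0.51872064 0.33477742]
tray_knob [324.1 260.9] 0.96 [ 0.5502 -0.0859  0.158 ]
tray_knob [453.1 258.6] 0.61 [ 0.6482 -0.091   0.158 ]
lever_grip [242.5 392.3] 0.64 [ 0.4688 -0.2134  0.135 ]
die [425.2 397.7] 0.64 [ 0.635  -0.2379  0.126 ]
tray [297.9 121.6] 0.7 [0.537  0.0171 0.12  ]
top tray_knob [511.2 266.1] 0.92 [ 0.4526 -0.5766  0.158 ]
top tray_knob [339.3 230.5] 0.84 [ 0.5459 -0.1217  0.158 ]
top tray_knob [331.7 192.5] 0.77 [ 0.6461 -0.1018  0.158 ]
top die [379.3 199.9] 0.62 [ 0.6308 -0.23    0.126 ]
```

View pics/w7.png

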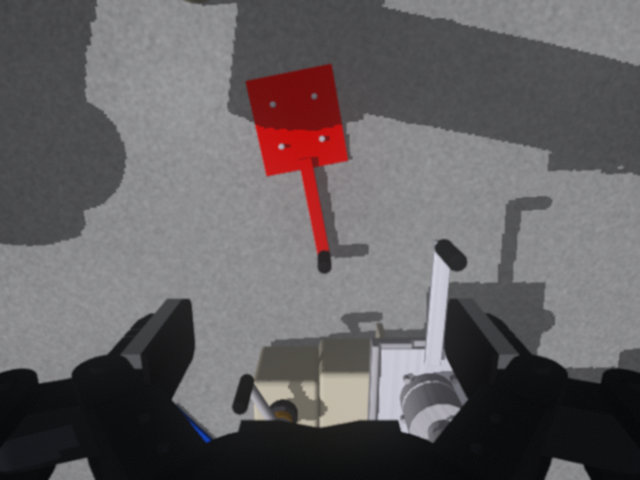

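View pics/c7.png

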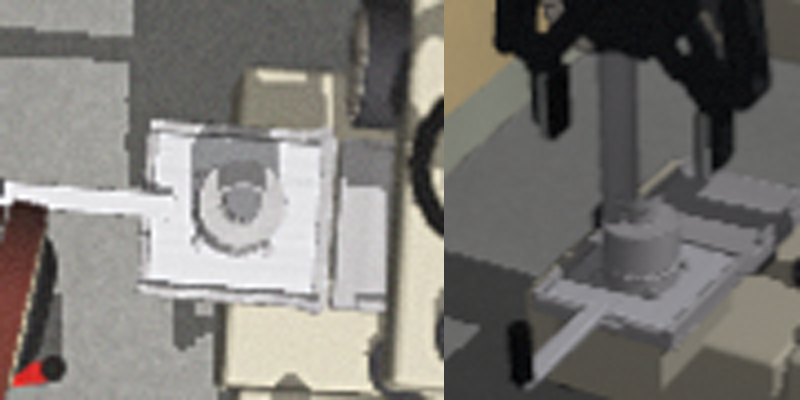

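View pics/s7.png

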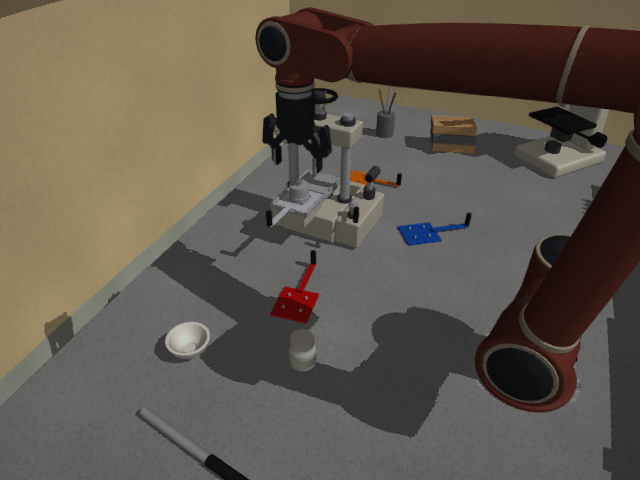

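The tray sits on the shelf against the lugs with the die standing on it. The wrist camera puts the die at (0.635, -0.238), and shelf_home measured (0.636, -0.238). The hand is clear of everything, so I'm handing in.

```bash
python3 -c "
from plant import manip; print(manip.job_done())"
```

```text
the job is handed in; nothing more can be done
None
```

The job is done and handed in at about 29 s, well inside the 72 s limit. No verdict was reported.

- **Ram:** I gripped the release lever lightly and eased it open in 0.02 to 0.04 rad steps. The ram began to sink at about 0.38 rad. I stopped at 0.45 rad, where it sank at about 4 to 5 mm/s, going by the side camera. It came to rest on its stop with the valve still open, and I left the lever there.
- **Tray:** I drew it out by its knob, pulling with about 4 to 6 N. At the front stop it no longer moved and the force rose to about 9 N. I then let go and lifted clear.

**Last checks:**
- The wrist camera puts the die within about 1 mm of shelf_home, upright on the tray. The knob was last measured at (0.648, -0.091).
- The jar, mortar, pump handle and coloured trays look unmoved in the side picture.
- The top camera's single pinpoint readings disagreed by up to about 11 mm on the knob and 9 mm on the die. I trusted the wrist camera and the force at the stop instead.
- One of my ram trackers, meant to follow the die, barely responded while the ram sank. I judged the sinking from the knob instead.

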